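# Hang the tote of plane irons on the drying stand

### The job

Pick up the red tote of plane irons by its handle bar and hang it on the drying stand: bring the bar in sideways through the mouths of the two yellow hooks, whose depth you can only find by feeling for their backs, then lower it fully into both throats and let go, so that the tote hangs still and upright. Be gentle with the stand and hooks (never more than 25 N) and leave everything else on the bench where it is.

Things in the scene. Friction and masses are not known exactly. Their poses are not given: they have to be found in the camera images.
- tote: Red steel tote, loose, 0.3 to 0.65 kg, three plane irons fixed inside. Tray 150 (its x) x 64 (y) x 22 mm high, nothing in it above 24 mm; at x = +-70 mm upright flat ends, 4 thick, 24 wide, 102 mm high, joined at the top by a handle bar. Origin: centre of the underside, z up. Starts standing on the bench. Held by the bar it can swing like a pendulum.
- tote_bar (a point): Middle of the red tote's handle bar, on its axis, 95 mm above the tote's origin; axes as the tote's. The bar is round steel, 10 mm in diameter, along x, free over 136 mm between the uprights.
- blue_tote: Blue tote of the same size, holding three dark wooden knobs; a bystander beside the red one (either may be nearer the stand). Origin: centre of underside.
- stand: Drying stand, fixed. Origin on the bench; +y points from the hooks' open mouths to the mast, x along the bar of a hung tote. Grey base 200 (x) x 240 (y -110 to +130) x 8 mm, white drip tray to 24 mm high, mast at y +105, top 212 mm. Two yellow hook plates, 8 mm thick, at x -52 and +52 mm; between them is free room for the gripper, from above too. Highest part: 220 mm.
- hook_ref (a point): Reference point fixed on the stand (its axes), midway between the hook plates, 170 mm above the bench. Both hooks are one rigid piece on a stem, clamped each time at another depth: the centre of a seated bar really lies anywhere from 6 to 46 mm farther along +y than this point. That depth is not measured and must be felt; x and z are exact. The hooks do not yield to gentle pushing.
- hook_throat (a point): Same point as hook_ref, equally blind to the depth. Shape of each hook, in mm from the real seated bar centre (y to the mast, z up): throat 15 wide (y -7.5 to 7.5), seat at z -5; upturned tip on the open side y -15.5 to -7.5, top z 16; back wall face y 7.5, from seat to lip. A crossbar joins the hooks at y 63.5 to 73.5, z 9 to 25.
- hook_mouth (a point): Point fixed on the stand (its axes), 30 mm above hook_ref: mid-height of the mouths, also blind to the depth. The mouth is the 28 mm gap between the tip's top (z 16 mm over the seated bar centre) and the upper lip (underside z 44, top z 50, y -19.5 to 19.5), entered moving along +y; the lip blocks entry from above.
- bench_plane: Iron bench plane with dark wooden handles, 250 x 62 x 95 mm, bystander. Origin: centre of underside.
- block_plane: Small iron block plane, 150 x 46 x 50 mm, bystander. Origin: centre of underside.
- wax_tin: Round tin with an orange band, 70 mm across, 45 mm high, bystander. Origin: centre of underside.
- mallet: Hammer with a wooden handle lying on the bench, bystander.
- shop_brush: Bench brush lying on the bench, bystander.
Not all that is in view belongs to the job. Of the things that look like the tote, take the one that is nearest to the robot's base at the start.

How it is judged:
On the way:
1. the red tote is lifted clear of the bench in the gripper (height (world z) of tote above 0.04 m and contact force between the fingers and tote above 1 N), for 0.2 s.
At the end, for the whole second after the job is handed in: The red tote hangs by its handle bar, seated in both throats: bar centre within 4 mm of seated height, 2 to 50 mm beyond hook_ref along the stand's y and within 20 mm of it along x, tote upright within 0.15 rad, borne by the stand (over 2 N), at rest (under 0.03 m/s and 0.3 rad/s) (z of tote_bar in the frame of hook_ref between -0.004 and 0.004 m and y of tote_bar in the frame of hook_ref between 0.002 and 0.05 m and x of tote_bar in the frame of hook_ref between -0.02 and 0.02 m and angle between tote's own z axis and vertical below 0.15 rad and contact force between tote and stand above 2 N and linear speed of tote below 0.03 m/s and angular speed of tote below 0.3 rad/s); the robot touches nothing.
It fails at once if the tote or the robot presses or knocks the stand or its hooks with more than 25 N (contact force between any of tote, the arm, the fingers and stand above 25 N).
It fails at once if another thing on the bench is moved more than 20 mm (distance of any of blue_tote, bench_plane, block_plane, wax_tin, mallet, shop_brush from where it was at the start of the episode above 0.02 m).
It also fails if it takes over 61 s, if anything falls off the work surface, if the arm or the gripper's body presses on something with over 40 N, if the wrist force passes 120 N, or if a joint passes its speed limit or range.

### The arm

A 7-joint arm with a two-finger parallel gripper is mounted at the origin on the work surface. World frame = base frame: x ahead of the robot, y to its left, z up, the work surface at z = 0. Lengths are in m, angles in rad, forces in N, time in s.
With the tool pointing down it reaches from about 0.4 to 0.85 m from the base axis. Payload 10.4 kg.
Tool frame: the origin (TCP) lies at the very end of the fingers, on their centre line; the grasp point (between the pads) lies 19 mm behind it; z points along the fingers, y is the line along which they close (so a half turn about z gives the same grasp; the last joint's range is limited). The gripper opens to 87 mm and grips with 3 to 60 N. Pads are 19 mm wide; open, the fingers measure 117 mm over their backs; the gripper's body (75 mm by 190 mm) begins 51 mm behind the grasp point.
Start: joints at [1.23, 0.332, -0.065, 1.46, 0.022, 1.35, -0.088], TCP at [0.195, -0.594, 0.223] pointing down, gripper open.
Joint ranges: [-2.6, 2.6], [-0.5, 2.12], [-1.47, 1.34], [0.16, 2.42], [-1.27, 4.41], [0.06, 2.06], [-2.6, 2.6]. Speed limits (rad/s): [2.22, 2.22, 2.79, 2.79, 3.14, 3.14, 3.14].

### API

Orientations are given as a unit quaternion [x, y, z, w].
In Python, from bench import r gives the robot as it stands.
- The arm moves only by the shell command python3 -m jog 'ROWS' [FORCE]. ROWS is a JSON list of rows, 1 to 12 of them, each written [[dx, dy, dz], turn, opening]: dx, dy, dz in parts of the range, where 1.0 means 0.6 m, then a turn about the tool's z in fractions of the full range, 1 being pi/2 rad, then the finger opening in m; each row is the pose to reach, as a shift and turn from the pose commanded when the command began, along the tool's axes at that moment; what a row does not reach only later rows make up. A row lasts 1/10 s, in which the tool goes at most 0.05 m and 0.15 rad, less where a joint would pass 70% of its speed; a pose out of reach is approached as far as the arm can. The fingers move at their own pace and stop on an object; FORCE is the grip in N (left out, the last holds). Time passes only in rows, so rows that do not move let the fingers close. It prints the time, the measured TCP pose, the force, the opening and the grip force at its end. A shift or turn number past 1, either way, is cut back to 1. Input that does not fit is refused with a message, and nothing moves.
- r.read_state(): the state, without advancing time (a new reading comes with each control period).
- r.camera(name): name is "scene" or "top"; returns a dict with "img" (480x640x3 uint8, red, green, blue), "fx", "fy", "cx", "cy" (pixels), "k1" (the pictures are not rectified: a ray, as slopes to the right and down, at radius r is drawn at 1 + k1 r^2 times it, then the intrinsics apply), "pose" (4x4, takes a point from camera to world coordinates). Camera axes: x right, y down, z forward; pixel columns grow to the right and rows downward; lengths in m; the calibration is good to about 2 mm. A picture is of the moment at which its call begins. There is no depth.
- r.close_job(): hands the job in; it is judged then, once.
Trained networks look in the newest picture that a camera, given by its name, has taken for a name from the list of things; names that differ only in an ending like _2 or _b are one class to them, and where a whole thing is asked for, a point or a joint stands for the part that bears it (a point fixed in the world has none). Each returns a list of dicts, best first, with "p" (0 to 1); they miss things now and then, are a little off and sometimes report something else, mostly with a low value. They report only what shows in the picture. A call takes as long as a camera call. They do not tell look-alikes from the thing itself.
- r.recognise(camera, label): "position" ([column, row] as shares, 0 to 1, of the picture: columns of its width, rows of its height, amid what is visible of it).
- r.regions_of(camera, label): "pixels" (480x640 bool, what is visible of it) and "position" ([column, row] as shares, 0 to 1, of the picture: columns of its width, rows of its height, amid what is visible of it).
The state is a dict: "time": time; "joint_positions": joint angles; "joint_vel": joint speeds; "joint_torque": joint torques, N m; "ee_pos": TCP position; "eef_rot": TCP orientation; "ft_force": force on the tool from outside, world axes, zero at the start; "torque": the same for the moment, N m; "width": finger opening in m; "grip_force": force on a finger pad.
Only numpy, scipy, OpenCV 4.12 (cv2) and the standard library are available. Lean on these libraries where they do the work, as an engineer would, in place of code of your own. Each camera call takes 0.05 s, during which the arm holds its last target. There are 200 camera calls.

## Working session

There is one attempt and no reset: what is moved stays moved. The work goes in short steps, Python scripts to look and compute and a shell command to move; the robot and the scene stay as the last step left them, time stands still between calls to the robot, and variables do not carry over. Pictures are saved under pics/ and viewed, at most 10 in all, crops included, and the job is handed in when it is done.

```bash
ls; mkdir -p pics; python3 - <<'E'
from bench import r
import cv2,numpy as np
for c in ("scene","top"):
    d=r.camera(c); cv2.imwrite(f"pics/{c}0.png",d["img"][:,:,::-1]); print(c,d["fx"],d["cx"],d["cy"],d["k1"],np.round(d["pose"],3).tolist())
    for l in ("tote","blue_tote","stand","hook_ref","hook_mouth","tote_bar"):
        print(l,[(round(o["p"],2),np.round(np.array(o["position"])*[640,480]).tolist()) for o in r.recognise(c,l)][:4])
print(r.read_state())
E
```

```text
pics
scene 611.8498006842455 309.1414551720478 239.0409269607285 -0.04443232734110177 [[-0.405, 0.605, -0.685, 1.591], [0.914, 0.25, -0.319, 0.523], [-0.022, -0.756, -0.655, 1.133], [0.0, 0.0, 0.0, 1.0]]
tote [(0.86, [158.0, 221.0]), (0.8, [204.0, 236.0]), (0.74, [131.0, 265.0])]
blue_tote [(0.78, [259.0, 253.0])]
stand [(0.85, [378.0, 290.0])]
hook_ref [(0.57, [379.0, 292.0])]
hook_mouth [(0.96, [378.0, 289.0])]
tote_bar [(0.93, [158.0, 221.0]), (0.73, [199.0, 237.0]), (0.68, [129.0, 268.0])]
top 585.5663610302641 312.4050454093821 243.37688153792044 -0.009367348619158656 [[0.025, -0.998, 0.051, 0.438], [-1.0, -0.024, 0.012, 0.013], [-0.011, -0.051, -0.999, 1.909], [0.0, 0.0, 0.0, 1.0]]
tote [(0.8, [451.0, 188.0]), (0.77, [463.0, 252.0]), (0.74, [416.0, 245.0])]
blue_tote [(0.75, [362.0, 246.0])]
stand [(0.7, [254.0, 237.0])]
hook_ref [(0.8, [254.0, 237.0]), (0.36, [417.0, 245.0])]
hook_mouth [(0.9, [256.0, 237.0])]
tote_bar [(0.86, [466.0, 253.0]), (0.73, [455.0, 191.0]), (0.66, [418.0, 245.0])]
{'time': 0.7, 'joint_positions': array([ 1.23040076,  0.33220561, -0.06470683,  1.46009293,  0.02163945,
        1.34989879, -0.08849202]), 'joint_vel': array([ 3.39104193e-04,  1.73802250e-05,  1.33801403e-04, -2.95333730e-04,
       -2.65776670e-04, -1.25578284e-03,  9.34144164e-04]), 'joint_torque': array([ 5.63360372e-04, -6.22897768e+01,  2.45346775e-02, -3.90060461e+01,
       -6.12474536e-02,  3.13310581e-02, -3.98994041e-05]), 'ee_pos': array([ 0.19531273, -0.59372609,  0.22257543]), 'eef_rot': array([ 9.87400215e-01,  1.58242890e-01, -7.31059988e-07,  4.68980432e-05]), 'ft_force': array([-0.00487163, -0.59426944,  0.03232127]), 'torque': array([ 0.00640817,  0.0054479 , -0.01291268]), 'grip_force': 0.0, 'width': 0.08699673776104545}
```

View pics/scene0.png

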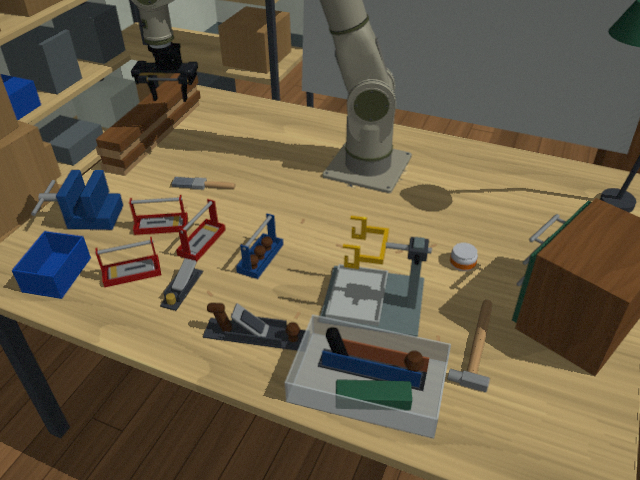

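View pics/top0.png

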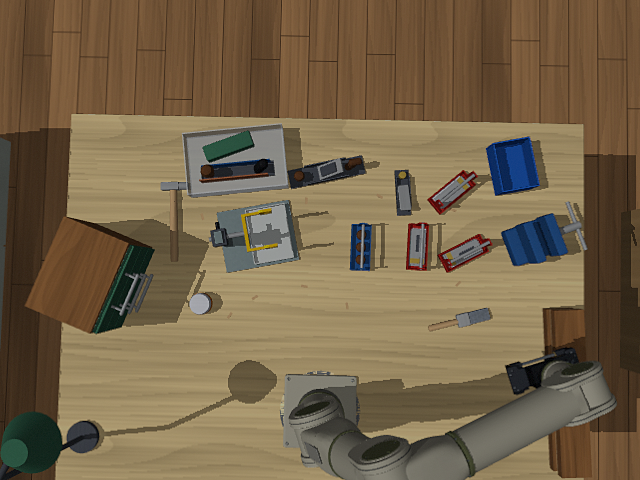

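The scene view shows three red totes at (158,221), (204,240) and (130,265), the blue tote at (260,250) and the stand at (380,280). In the top view the red totes are at (417,246), (465,252) and (453,191), and the stand at (255,237) with its mast on the left, towards world +y. The tote at top (417,246) looks nearest to the base. I'll measure it by fitting model silhouettes.

```bash
cat > h.py <<'E'
from bench import r
import cv2,numpy as np
from scipy.optimize import minimize
def proj(c,P):
    T=np.linalg.inv(c["pose"]); q=P@T[:3,:3].T+T[:3,3]; s=q[:,:2]/q[:,2:]
    s=s*(1+c["k1"]*(s**2).sum(1,keepdims=True)); return s*[c["fx"],c["fy"]]+[c["cx"],c["cy"]]
def ray(c,uv,z):
    d=(np.array(uv,float)-[c["cx"],c["cy"]])/[c["fx"],c["fy"]]; s=d.copy()
    for _ in range(5): s=d/(1+c["k1"]*(s@s))
    v=c["pose"][:3,:3]@[s[0],s[1],1]; o=c["pose"][:3,3]; return o+v*(z-o[2])/v[2]
def boxes(B,x,y,a):
    R=np.array([[np.cos(a),-np.sin(a),0],[np.sin(a),np.cos(a),0],[0,0,1]])
    return [np.array([[X,Y,Z] for X in b[:2] for Y in b[2:4] for Z in b[4:]])@R.T+[x,y,0] for b in B]
def sil(c,bs,S=4):
    m=np.zeros((480*S,640*S),np.uint8)
    for b in bs: cv2.fillConvexPoly(m,cv2.convexHull(np.round((proj(c,b)+.5)*S).astype(np.int32)),255)
    return cv2.resize(m,(640,480),interpolation=cv2.INTER_AREA)/255.
TOTE=[(-.075,.075,-.032,.032,0,.022)]+[(s*.07-.002,s*.07+.002,-.012,.012,0,.102) for s in(-1,1)]+[(-.07,.07,-.005,.005,.09,.1)]
def fit(cm,B,p0,step=(.01,.01,.1)):
    def f(p):
        return sum(np.abs(sil(c,boxes(B,*p))-m).sum()/m.sum() for c,m in cm)
    s=np.vstack([p0]+[np.array(p0)+np.eye(3)[i]*step[i] for i in range(3)])
    o=minimize(f,p0,method="Nelder-Mead",options=dict(initial_simplex=s,xatol=1e-4,fatol=1e-4)); return o.x,o.fun
E
cat > m.py <<'E'
from h import *
C={c:r.camera(c) for c in("scene","top")}
def near(c,l,uv):
    L=r.regions_of(c,l); o=min(L,key=lambda o:np.hypot(*(np.array(o["position"])*[640,480]-uv))); return o["pixels"].astype(float)
for n,l,a,b in(("tote","tote",(204,236),(417,245)),("red2","tote",(158,221),(464,252)),("red3","tote",(131,265),(453,191)),("blue","blue_tote",(259,253),(362,246))):
    ms,mt=near("scene",l,a),near("top",l,b)
    p0=[*ray(C["top"],b,.03)[:2],0 if n in("tote","blue") else -.5]
    if n=="red3":p0[2]=-.8
    for cm in ([(C["scene"],ms),(C["top"],mt)],[(C["top"],mt)],[(C["scene"],ms)]):
        p,f=fit(cm,TOTE,p0); print(n,np.round(p,4),round(f,3),"dist",round(np.hypot(*p[:2]),3))
st=near("top","stand",(254,237)); ss=near("scene","stand",(378,290))
cv2.imwrite("pics/st.png",np.hstack([st[180:300,180:330],ss[190:340,300:450][:120]])*255)
np.savez("st.npz",st=st,ss=ss)
im=C["top"]["img"][185:285,200:310]; cv2.imwrite("pics/standtop.png",cv2.resize(im[:,:,::-1],(770,700)[:2],interpolation=cv2.INTER_CUBIC)[:600])
for u in((254,237),): print(ray(C["top"],u,.17))
E
python3 m.py
```

```text
tote [ 0.5343 -0.3038 -0.036 ] 0.169 dist 0.615
tote [ 0.5333 -0.3024 -0.0521] 0.046 dist 0.613
tote [ 0.5348 -0.304  -0.0399] 0.107 dist 0.615
red2 [ 0.5174 -0.4528 -1.0778] 0.194 dist 0.688
red2 [ 0.5166 -0.4504 -1.0838] 0.052 dist 0.685
red2 [ 0.5185 -0.453  -1.076 ] 0.121 dist 0.688
red3 [ 0.7145 -0.4127 -0.8667] 0.196 dist 0.825
red3 [ 0.7148 -0.4111 -0.8731] 0.086 dist 0.825
red3 [ 0.7141 -0.4136 -0.8586] 0.094 dist 0.825
blue [ 0.5283 -0.1189 -0.0205] 0.133 dist 0.541
blue [ 0.5268 -0.1187 -0.0175] 0.043 dist 0.54
blue [ 0.5301 -0.1188 -0.0201] 0.079 dist 0.543
[0.54148197 0.20865677 0.17      ][ WARN:0@7.217] global loadsave.cpp:1063 imwrite_ Unsupported depth image for selected encoder is fallbacked to CV_8U.
```

```bash
cat > s.py <<'E'
from h import *
C={c:r.camera(c) for c in("scene","top")}
z=np.load("st.npz"); st,ss=z["st"],z["ss"]
def model(d): 
    H=[]
    for s in(-.052,.052):
        a,b=s-.004,s+.004
        H+=[(a,b,d-.0155,d-.0075,.157,.186),(a,b,d-.0155,d+.0195,.157,.165),(a,b,d+.0075,d+.0195,.157,.22),(a,b,d-.0195,d+.0195,.214,.22),(a,b,d+.0075,d+.0735,.179,.195)]
    return H+[(-.056,.056,d+.0635,d+.0735,.179,.195)]
base=[(-.1,.1,-.11,.13,0,.008),(-.012,.012,.093,.117,0,.212)]
hsv={c:cv2.cvtColor(C[c]["img"],cv2.COLOR_RGB2HSV) for c in C}
yel={c:cv2.inRange(hsv[c],(20,150,60),(35,255,255))/255.*cv2.dilate(m,np.ones((9,9))) for c,m in(("scene",ss),("top",st))}
print({c:yel[c].sum() for c in yel})
# base, hooks excluded by only top view & mast, including hooks as part of model
for cams in(("top","scene"),("top",),("scene",)):
  def f(p):
    e=0
    for c,m in(("top",st),("scene",ss)):
        if c not in cams: continue
        if c=="top": e+=np.abs(sil(C[c],boxes(base+model(p[3]),*p[:3]))-m).sum()/m.sum()
        e+=np.abs(sil(C[c],boxes(model(p[3]),*p[:3]))-yel[c]).sum()/yel[c].sum()
    return e
  best=min((minimize(f,[.54,.2,a,d],method="Nelder-Mead",options=dict(initial_simplex=np.vstack([[.54,.2,a,d]]+[np.array([.54,.2,a,d])+np.diag([.02,.02,.1,.02])[i] for i in range(4)]),xatol=1e-4,fatol=1e-4)) for a in(.1,-.1) for d in(-.03,.0)),key=lambda o:o.fun)
  p=best.x; R=np.array([-np.sin(p[2]),np.cos(p[2])]); print(cams,np.round(p,4),round(best.fun,3),"seat",np.round(p[:2]+R*p[3],4))
  if len(cams)==2:
    o=[]
    for c,(a,b,u,v) in(("top",(185,285,200,300)),("scene",(205,305,325,425))):
        im=C[c]["img"][:,:,::-1].copy(); im=cv2.resize(im[a:b,u:v],(400,400),interpolation=cv2.INTER_CUBIC)
        for bx in boxes(model(p[3])+base,*p[:3]):
            h=cv2.convexHull(np.round((proj(C[c],bx)+.5-[u,a])*4).astype(np.int32)); cv2.polylines(im,[h],True,(0,0,255),1)
        o.append(im)
    cv2.imwrite("pics/fit.png",np.hstack(o))
E
python3 s.py
```

```text
{'scene': np.float64(897.0), 'top': np.float64(302.0)}
('top', 'scene') [ 0.5587  0.2086  0.2043 -0.0453] 0.546 seat [0.5679 0.1643]
('top',) [ 0.5591  0.2078  0.2068 -0.0429] 0.365 seat [0.5679 0.1658]
('scene',) [ 0.5588  0.2092  0.2027 -0.0466] 0.125 seat [0.5682 0.1636]
```

View pics/fit.png

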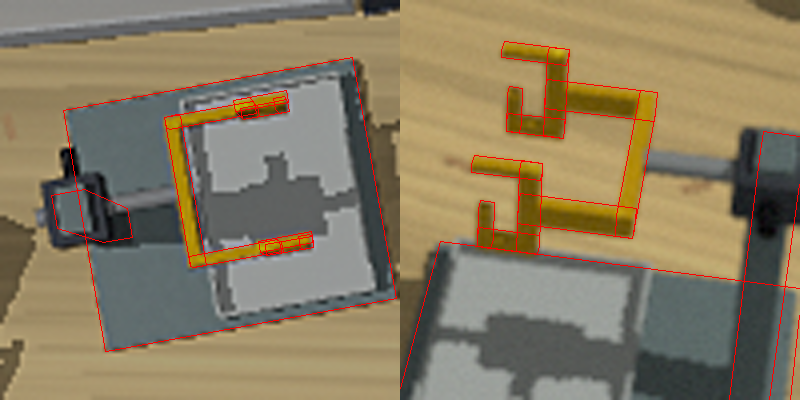

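The overlay matches both views: seat near (0.568, 0.164), stand yaw 0.204. The tote is at (0.534, -0.303), yaw -0.04. I'll move above it first.

Units first: shifts go in shares of 0.6 m and turns go in shares of pi/2 rad. So 0.413 m / 0.6 = 0.6883, -0.17 m / 0.6 = -0.2833, 0.358 rad / 1.5708 = 0.2279.

```bash
python3 -m jog '[[[0.6883,-0.2833,0],0.2279,0.06],[[0.6883,-0.2833,0],0.2279,0.06],[[0.6883,-0.2833,0],0.2279,0.06],[[0.6883,-0.2833,0],0.2279,0.06],[[0.6883,-0.2833,0],0.2279,0.06],[[0.6883,-0.2833,0],0.2279,0.06],[[0.6883,-0.2833,0],0.2279,0.06],[[0.6883,-0.2833,0],0.2279,0.06],[[0.6883,-0.2833,0],0.2279,0.06],[[0.6883,-0.2833,0],0.2279,0.06],[[0.6883,-0.2833,0],0.2279,0.06],[[0.6883,-0.2833,0],0.2279,0.06]]' 30
```

```text
time: 2.6
ee_pos: [0.5337, -0.3044, 0.2225]
eef_rot: [1.0, -0.021, -0.0, 0.0]
ft_force: [-0.7, 0.2, 0.1]
width: 0.0599
grip_force: 0.0
```

Scaled: 0.1415 m / 0.6 = 0.2358, 0.125 m / 0.6 = 0.2083.

```bash
python3 -m jog '[[[0,0,0.0833],0,0.06],[[0,0,0.1667],0,0.06],[[0,0,0.2083],0,0.06],[[0,0,0.2358],0,0.06],[[0,0,0.2358],0,0.06],[[0,0,0.2358],0,0.0],[[0,0,0.2358],0,0.0],[[0,0,0.2358],0,0.0],[[0,0,0.2358],0,0.0],[[0,0,0.2358],0,0.0],[[0,0,0.2358],0,0.0]]' 30
```

```text
time: 3.7
ee_pos: [0.5346, -0.3032, 0.0813]
eef_rot: [1.0, -0.02, 0.0, 0.0]
ft_force: [-0.8, 0.3, -1.1]
width: 0.0201
grip_force: 0.0
```

```bash
python3 -m jog '[[[0,0,0],0,0.0],[[0,0,0],0,0.0],[[0,0,0],0,0.0],[[0,0,0],0,0.0]]' 30
```

```text
time: 4.1
ee_pos: [0.5345, -0.3034, 0.0811]
eef_rot: [1.0, -0.02, 0.0, 0.0]
ft_force: [0.5, -1.0, 0.3]
width: 0.0087
grip_force: 30.0
```

Scaled: -0.15 m / 0.6 = -0.25, -0.14 m / 0.6 = -0.2333.

```bash
python3 -m jog '[[[0,0,-0.0167],0,0.0],[[0,0,-0.0417],0,0.0],[[0,0,-0.075],0,0.0],[[0,0,-0.1083],0,0.0],[[0,0,-0.1417],0,0.0],[[0,0,-0.175],0,0.0],[[0,0,-0.2083],0,0.0],[[0,0,-0.2333],0,0.0],[[0,0,-0.25],0,0.0],[[0,0,-0.25],0,0.0]]' && python3 - <<'E'
from h import *
ims=[r.camera(c)["img"] for c in("scene","top")]
cv2.imwrite("pics/lift.png",np.hstack([cv2.resize(ims[0][120:320,120:320],(400,400)),cv2.resize(ims[1][150:350,320:520],(400,400))])[:,:,::-1])
s=r.read_state();print(s["ft_force"],s["torque"],s["time"])
E
```

```text
time: 5.1
ee_pos: [0.5351, -0.3034, 0.2327]
eef_rot: [1.0, -0.02, 0.001, 0.001]
ft_force: [0.3, -0.6, -3.2]
width: 0.0088
grip_force: 30.0
[-0.53405701 -0.28950288 -4.63036514] [ 0.00712604  0.1026233  -0.00155185] 5.2
```

View pics/lift.png

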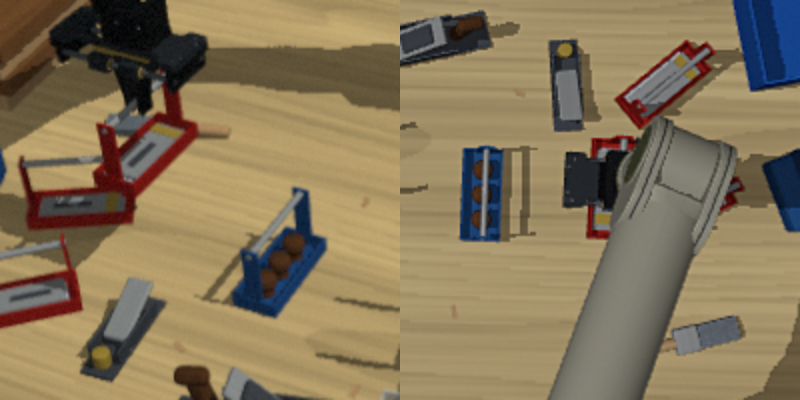

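Scaled: -0.38 m / 0.6 = -0.6333, -0.36 m / 0.6 = -0.6, -0.24 rad / 1.5708 = -0.1528.

```bash
python3 -m jog '[[[0,-0.0167,0],0,0],[[0.0033,-0.05,0],-0.0127,0],[[0.0067,-0.1,0],-0.0255,0],[[0.0117,-0.1667,0],-0.0382,0],[[0.0167,-0.2333,0],-0.0509,0],[[0.0217,-0.3,0],-0.0637,0],[[0.0267,-0.3667,0],-0.0764,0],[[0.0317,-0.4333,0],-0.0955,0],[[0.0367,-0.5,0],-0.1146,0],[[0.04,-0.5583,0],-0.1273,0],[[0.0433,-0.6,0],-0.1401,0],[[0.0467,-0.6333,0],-0.1528,0]]' && python3 -m jog '[[[0,-0.02,0],0,0],[[0,-0.035,0],0,0],[[0,-0.0433,0],0,0],[[0,-0.0433,0],0,0],[[0,-0.0433,0],0,0],[[0,-0.0433,0],0,0],[[0,-0.0433,0],0,0],[[0,-0.0433,0],0,0]]' && cat > look.py <<'E'
import sys
from h import *
C={c:r.camera(c) for c in("scene","top")}
(a,b,u,v),k=((180,330,310,460),4)
w=[cv2.resize(C["scene"]["img"][a:b,u:v],(400,400),interpolation=cv2.INTER_CUBIC),cv2.resize(C["top"]["img"][180:300,200:320],(400,400),interpolation=cv2.INTER_CUBIC)]
cv2.imwrite(f"pics/{sys.argv[1]}.png",np.hstack(w)[:,:,::-1])
s=r.read_state();print(s["ee_pos"],s["eef_rot"],s["ft_force"],s["torque"],s["time"])
E
python3 look.py stage
```

```text
time: 6.4
ee_pos: [0.5765, 0.0804, 0.2312]
eef_rot: [0.995, 0.103, 0.0, -0.0]
ft_force: [0.5, 0.3, -4.0]
width: 0.0092
grip_force: 30.0
time: 7.2
ee_pos: [0.5727, 0.1004, 0.231]
eef_rot: [0.995, 0.099, -0.0, 0.0]
ft_force: [-0.8, 0.3, -4.5]
width: 0.0091
grip_force: 30.0
[0.57264104 0.10066409 0.2310101 ] [ 9.95033109e-01  9.95445150e-02 -1.11425906e-05  4.10344830e-05] [-0.40065778  0.23369555 -3.83747981] [0.01756291 0.02603497 0.02802005] 7.3
```

View pics/stage.png

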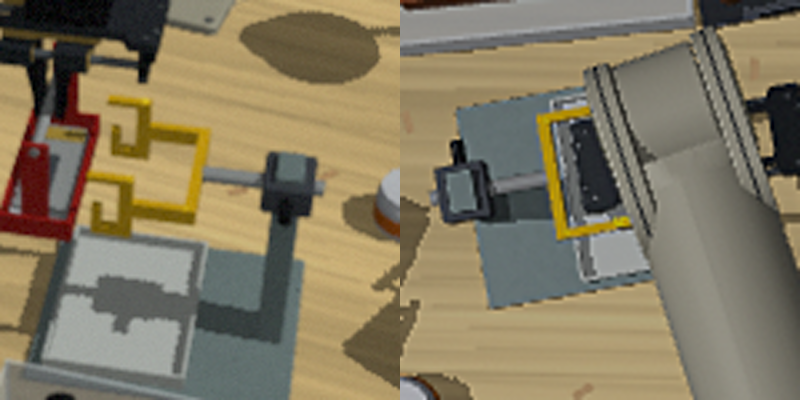

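Scaled: 0.045 m / 0.6 = 0.075, 0.008 m / 0.6 = 0.0133.

```bash
python3 -m jog '[[[0.0067,0,0.0167],0,0],[[0.0133,0,0.0417],0,0],[[0.0133,0,0.0617],0,0],[[0.0133,0,0.075],0,0],[[0.0133,0,0.075],0,0],[[0.0133,0,0.075],0,0],[[0.0133,0,0.075],0,0],[[0.0133,0,0.075],0,0]]' && cat > f.py <<'E'
from h import *
s=r.read_state();n=np.array([-.2026,.9793]);e=np.array([.9793,.2026]);d=s["ee_pos"][:2]-[.568,.164]
print("x,y rel seat",np.round([d@e,d@n],4),"z",s["ee_pos"][2],"F",np.round([s["ft_force"][:2]@e,s["ft_force"][:2]@n,s["ft_force"][2]],2),"T",np.round(s["torque"],3),"w",s["width"],s["time"])
E
python3 f.py; python3 -m jog '[[[0,-0.0167,0],0,0],[[0,-0.0333,0],0,0],[[0,-0.05,0],0,0],[[0,-0.0583,0],0,0],[[0,-0.0667,0],0,0],[[0,-0.0667,0],0,0],[[0,-0.0667,0],0,0]]'; python3 f.py; python3 look.py mouth
```

```text
time: 8.1
ee_pos: [0.5807, 0.1025, 0.1867]
eef_rot: [0.995, 0.1, 0.001, 0.0]
ft_force: [0.2, 0.9, -5.1]
width: 0.0089
grip_force: 30.0
x,y rel seat [ 0.     -0.0628] z 0.18666885910969291 F [ 0.41  0.83 -5.05] T [-0.048  0.005  0.   ] w 0.008864897322045748 8.1
time: 8.8
ee_pos: [0.5726, 0.1414, 0.186]
eef_rot: [0.995, 0.1, 0.0, 0.0]
ft_force: [0.2, -0.8, -3.9]
width: 0.0088
grip_force: 30.0
x,y rel seat [-0.0001 -0.0231] z 0.1860064337778764 F [ 0.02 -0.78 -3.9 ] T [-0.058 -0.019 -0.049] w 0.008843319787405025 8.8
[0.57266142 0.14107652 0.18598771] [ 9.95050657e-01  9.93687760e-02 -7.84420045e-06  1.88447302e-04] [-0.03222359  0.13629439 -3.86615512] [ 0.00017886  0.00562703 -0.06540561] 8.9
```

View pics/mouth.png

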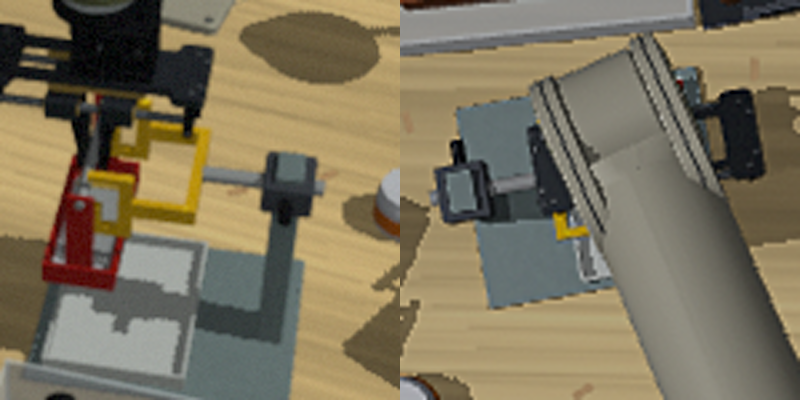

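```bash
python3 -m jog '[[[0,-0.0067,0],0,0],[[0,-0.0133,0],0,0],[[0,-0.02,0],0,0],[[0,-0.025,0],0,0],[[0,-0.0283,0],0,0],[[0,-0.0283,0],0,0]]'; python3 f.py; python3 -m jog '[[[0,-0.0017,0],0,0],[[0,-0.0033,0],0,0],[[0,-0.005,0],0,0],[[0,-0.005,0],0,0]]';python3 f.py
```

```text
time: 9.5
ee_pos: [0.569, 0.1588, 0.186]
eef_rot: [0.995, 0.1, 0.0, -0.0]
ft_force: [0.1, 0.4, -5.1]
width: 0.009
grip_force: 30.0
x,y rel seat [-0.0001 -0.0053] z 0.18603885732852318 F [ 0.15  0.38 -5.09] T [-0.     0.048  0.055] w 0.00902720303227183 9.5
time: 9.9
ee_pos: [0.5685, 0.1614, 0.186]
eef_rot: [0.995, 0.1, -0.0, -0.0]
ft_force: [-0.4, 0.2, -4.5]
width: 0.0087
grip_force: 30.0
x,y rel seat [-0.     -0.0026] z 0.18603325941189677 F [-0.32  0.22 -4.54] T [0.046 0.015 0.019] w 0.008689236857561167 9.9
```

Scaled: -0.002 m / 0.6 = -0.0033, -0.001 m / 0.6 = -0.0017.

```bash
python3 -m jog '[[[0,-0.0017,0],0,0],[[0,-0.0033,0],0,0],[[0,-0.0033,0],0,0]]';python3 f.py; python3 -m jog '[[[0,-0.0017,0],0,0],[[0,-0.0033,0],0,0],[[0,-0.0033,0],0,0]]';python3 f.py
```

```text
time: 10.2
ee_pos: [0.5681, 0.1635, 0.1861]
eef_rot: [0.995, 0.1, 0.0, -0.0]
ft_force: [-0.2, 0.4, -4.3]
width: 0.009
grip_force: 30.0
x,y rel seat [-0.     -0.0005] z 0.18605907517649142 F [-0.1   0.43 -4.29] T [-0.064  0.051 -0.007] w 0.008976407866939175 10.2
time: 10.5
ee_pos: [0.5677, 0.1654, 0.186]
eef_rot: [0.995, 0.1, -0.0, -0.0]
ft_force: [0.3, -0.5, -4.1]
width: 0.0089
grip_force: 30.0
x,y rel seat [-0.      0.0014] z 0.18603922982573642 F [ 0.22 -0.51 -4.13] T [ 0.033 -0.033  0.024] w 0.008853445536522037 10.5
```

Scaled: -0.001 m / 0.6 = -0.0017.

```bash
python3 -m jog '[[[0,-0.0017,0],0,0],[[0,-0.0017,0],0,0]]';python3 f.py; python3 -m jog '[[[0,-0.0017,0],0,0],[[0,-0.0017,0],0,0]]';python3 f.py
```

```text
time: 10.7
ee_pos: [0.5675, 0.1662, 0.186]
eef_rot: [0.995, 0.1, 0.0, 0.0]
ft_force: [0.0, -0.1, -4.7]
width: 0.0092
grip_force: 30.0
x,y rel seat [-0.      0.0023] z 0.18602672201795029 F [-0.02 -0.12 -4.72] T [ 0.037 -0.001  0.   ] w 0.009179097216143102 10.7
time: 10.9
ee_pos: [0.5675, 0.1664, 0.186]
eef_rot: [0.995, 0.099, -0.0, 0.001]
ft_force: [-0.1, -3.2, -3.3]
width: 0.0088
grip_force: 30.0
x,y rel seat [-0.      0.0025] z 0.18600792460208068 F [-0.75 -3.13 -3.28] T [-0.725 -0.036  0.081] w 0.008787779376763507 10.9
```

Backs felt at +2.5 mm, matching the picture estimate. I'll back off to the throat centre and lower.

Scaled: 0.0032 m / 0.6 = 0.0053, 0.003 m / 0.6 = 0.005.

```bash
python3 -m jog '[[[0,0.0025,0],0,0],[[0,0.005,0],0,0],[[0,0.0053,0],0,0],[[0,0.0053,0],0,0],[[0,0.0053,0],0,0]]';python3 f.py; python3 -m jog '[[[0,0,0.0067],0,0],[[0,0,0.0133],0,0],[[0,0,0.02],0,0],[[0,0,0.0233],0,0],[[0,0,0.0233],0,0]]';python3 f.py
```

```text
time: 11.4
ee_pos: [0.568, 0.1642, 0.1861]
eef_rot: [0.995, 0.1, 0.0, -0.0]
ft_force: [-0.1, 0.3, -4.6]
width: 0.009
grip_force: 30.0
x,y rel seat [-0.      0.0002] z 0.1860580131527419 F [-0.01  0.31 -4.61] T [ 0.011 -0.012  0.023] w 0.009038671966021355 11.4
time: 11.9
ee_pos: [0.5678, 0.164, 0.1715]
eef_rot: [0.995, 0.1, -0.0, 0.0]
ft_force: [0.5, -0.3, -3.3]
width: 0.0093
grip_force: 30.0
x,y rel seat [-0.0002  0.    ] z 0.17152967241167422 F [ 0.48 -0.35 -3.32] T [0.037 0.003 0.004] w 0.009256859461620581 11.9
```

Scaled: 0.011 m / 0.6 = 0.0183, 0.009 m / 0.6 = 0.015.

```bash
python3 -m jog '[[[0,0,0.005],0,0],[[0,0,0.01],0,0],[[0,0,0.015],0,0],[[0,0,0.0183],0,0],[[0,0,0.0183],0,0]]';python3 f.py; python3 -m jog '[[[0,0,0.0017],0,0],[[0,0,0.0033],0,0],[[0,0,0.0033],0,0]]';python3 f.py
```

```text
time: 12.4
ee_pos: [0.5678, 0.1639, 0.1606]
eef_rot: [0.995, 0.1, -0.0, 0.0]
ft_force: [-0.7, 0.3, -4.8]
width: 0.0087
grip_force: 30.0
x,y rel seat [-0.0002 -0.    ] z 0.1606098366619821 F [-0.61  0.47 -4.83] T [0.041 0.043 0.001] w 0.008663361333412214 12.4
time: 12.7
ee_pos: [0.568, 0.164, 0.159]
eef_rot: [0.995, 0.1, -0.0, 0.0]
ft_force: [-0.9, -0.1, -4.1]
width: 0.0088
grip_force: 30.0
x,y rel seat [-0. -0.] z 0.15895231253189568 F [-0.93  0.05 -4.05] T [0.027 0.065 0.057] w 0.008842840066119613 12.7
```

Scaled: 0.0015 m / 0.6 = 0.0025, 0.001 m / 0.6 = 0.0017.

```bash
python3 -m jog '[[[0,0,0.0017],0,0],[[0,0,0.0025],0,0],[[0,0,0.0025],0,0]]';python3 f.py; python3 -m jog '[[[0,0,0.0017],0,0],[[0,0,0.0017],0,0]]';python3 f.py
```

```text
time: 13.0
ee_pos: [0.5679, 0.164, 0.1574]
eef_rot: [0.995, 0.1, -0.0, 0.0]
ft_force: [0.8, -0.1, -5.2]
width: 0.0095
grip_force: 30.0
x,y rel seat [-0.0001 -0.    ] z 0.1574407821781644 F [ 0.74 -0.27 -5.19] T [-0.022 -0.047  0.018] w 0.00954739653424863 13.0
time: 13.2
ee_pos: [0.5679, 0.164, 0.1564]
eef_rot: [0.995, 0.1, -0.0, 0.0]
ft_force: [0.2, -0.3, -4.4]
width: 0.0086
grip_force: 30.0
x,y rel seat [-0.0001 -0.    ] z 0.15637242256378195 F [ 0.16 -0.33 -4.39] T [-0.022  0.069 -0.001] w 0.008581357576445044 13.2
```

Scaled: 0.001 m / 0.6 = 0.0017.

```bash
python3 -m jog '[[[0,0,0.0017],0,0],[[0,0,0.0017],0,0]]';python3 f.py; python3 -m jog '[[[0,0,0.0012],0,0],[[0,0,0.0012],0,0]]';python3 f.py
```

```text
time: 13.4
ee_pos: [0.5681, 0.164, 0.1558]
eef_rot: [0.995, 0.1, 0.0, 0.0]
ft_force: [-0.5, -0.8, -1.1]
width: 0.0092
grip_force: 30.0
x,y rel seat [0.0001 0.    ] z 0.1558326241721874 F [-0.68 -0.63 -1.08] T [-0.058  0.206  0.001] w 0.009220246389556817 13.4
time: 13.6
ee_pos: [0.5681, 0.1641, 0.1557]
eef_rot: [0.995, 0.1, 0.0, 0.0]
ft_force: [-3.3, -0.7, 4.8]
width: 0.0089
grip_force: 30.0
x,y rel seat [0.0001 0.    ] z 0.15566387416099062 F [-3.38 -0.04  4.77] T [-0.242  0.767 -0.015] w 0.008889718340319914 13.6
```

Scaled: -0.0007 m / 0.6 = -0.0012.

```bash
python3 -m jog '[[[0,0,-0.0012],0,0],[[0,0,-0.0012],0,0],[[0,0,-0.0012],0,0]]' 6;python3 f.py; python3 -m jog '[[[0,0,0],0,0.02],[[0,0,0],0,0.03],[[0,0,0],0,0.045],[[0,0,0],0,0.045],[[0,0,0],0,0.045],[[0,0,0],0,0.045]]';python3 look.py seat
```

```text
time: 13.9
ee_pos: [0.5682, 0.1641, 0.1557]
eef_rot: [0.995, 0.1, 0.0, -0.0]
ft_force: [-0.0, -0.4, 1.3]
width: 0.0092
grip_force: 6.0
x,y rel seat [0.0002 0.    ] z 0.15566298189075362 F [-0.1  -0.39  1.34] T [-0.038 -0.033 -0.002] w 0.009169016601416564 13.9
time: 14.5
ee_pos: [0.568, 0.164, 0.1555]
eef_rot: [0.995, 0.1, 0.0, 0.0]
ft_force: [-0.3, -0.8, -0.6]
width: 0.0432
grip_force: 0.0
[0.56799502 0.16399891 0.15553769] [9.95012663e-01 9.97486614e-02 3.92212075e-05 5.03781927e-05] [-0.53465895  0.65947854  0.88379937] [ 0.03618187 -0.03105121  0.00430292] 14.6
```

View pics/seat.png

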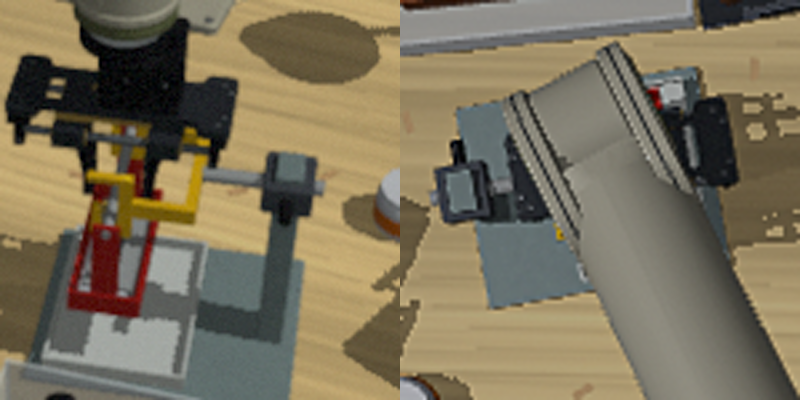

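The fingers are open and clear, and the bar (about (110,190) in the crop) sits in both throats with the tote upright. Retreating straight up.

Scaled: -0.2 m / 0.6 = -0.3333, -0.18 m / 0.6 = -0.3.

```bash
python3 -m jog '[[[0,0,-0.0167],0,0.045],[[0,0,-0.05],0,0.045],[[0,0,-0.1],0,0.045],[[0,0,-0.1667],0,0.045],[[0,0,-0.2333],0,0.045],[[0,0,-0.3],0,0.045],[[0,0,-0.3333],0,0.045],[[0,0,-0.3333],0,0.045],[[0,0,-0.3333],0,0.045],[[0,0,-0.3333],0,0.045],[[0,0,-0.3333],0,0.045],[[0,0,-0.3333],0,0.045]]'; python3 look.py done
```

```text
time: 15.8
ee_pos: [0.5678, 0.1639, 0.3548]
eef_rot: [0.995, 0.1, -0.001, 0.0]
ft_force: [0.9, -0.5, 0.6]
width: 0.0451
grip_force: 0.0
[0.56786395 0.16393572 0.35511733] [ 9.95014872e-01  9.97260479e-02 -3.32828039e-04  9.79312440e-05] [-0.05394703 -0.0744256   0.63676592] [0.00987869 0.02634786 0.02541265] 15.9
```

View pics/done.png

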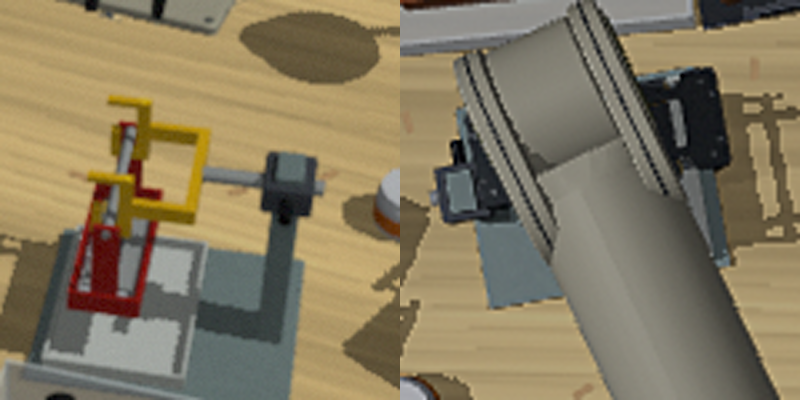

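The tote hangs in both hooks and the gripper is clear. I'll let it settle, check for motion, then hand in.

```bash
for i in 1 2 3; do python3 -m jog '[[[0,0,0],0,0.045],[[0,0,0],0,0.045],[[0,0,0],0,0.045],[[0,0,0],0,0.045],[[0,0,0],0,0.045],[[0,0,0],0,0.045],[[0,0,0],0,0.045],[[0,0,0],0,0.045],[[0,0,0],0,0.045],[[0,0,0],0,0.045],[[0,0,0],0,0.045],[[0,0,0],0,0.045]]' >/dev/null; done; python3 - <<'E'
from h import *
I=[r.camera("scene")["img"][220:310,325:385].astype(int) for _ in range(8)]
print([round(float(np.abs(i-I[0]).mean()),2) for i in I[1:]])
print(r.close_job())
E
```

```text
[2.3, 2.26, 2.25, 2.25, 2.28, 2.28, 2.23]
the job is handed in; nothing more can be done
None
```

The red tote hangs by its bar in both hook throats, upright, with no motion seen between pictures; the gripper is clear and the job was handed in at about 20 s (no verdict was returned).

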